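# Pin the spice mill's dial and snug its lock ring

## Robot

A 6-joint arm with a two-finger parallel gripper is mounted at the origin on a cart in front of the work surface, level with it; the furniture and walls round the work are solid. World frame = base frame: x ahead of the robot, y to its left, z up, the work surface at z = 0. Lengths are in mm, angles in rad, forces in N, time in s.
With the tool pointing down it reaches from about 375 to 750 mm from the base axis. Payload 9 kg.
Tool frame: the origin (TCP) lies on the front face of the gripper's body, between the roots of the fingers; the fingertips stand 73 mm ahead of it and the grasp point (between the pads) lies 54 mm ahead of it; z points along the fingers, y is the line along which they close (so a half turn about z gives the same grasp; the last joint's range is limited). The gripper opens to 85 mm and grips with 20 to 120 N. Pads are 22 mm wide; open, the fingers measure 114 mm over their backs; the gripper's body (76 mm by 85 mm) begins 54 mm behind the grasp point. The pads swing forward as they close: fully open they stand 13 mm farther back than shut.
Start: joints at [1.076, 0.104, 0.097, 1.564, 0, 1.353], TCP at [163.968, 577.186, 303.931] pointing down, gripper open.
Joint ranges: [-2.99, 2.99], [-0.84, 1.86], [-1.1, 1.16], [-1.84, 2.11], [-1.51, 1.56], [-3.14, 3.14]. Speed limits (rad/s): [2.22, 2.22, 2.57, 3.14, 3.14, 3.14].

## Interface

Orientations are given as a rotation vector (axis times angle).
In Python, from station import monitor, get_image, camera_params, manip gives the robot as it stands.
- The arm moves only by the tool jog_arm, never from a script. Its argument "targets" is a list of rows, each a list of 5 numbers: the shift along the tool's x, y, z in m, then the turn about the tool's z in degrees, then the opening in per cent of the stroke, from 0 (shut) to 100 (fully open). In form: [[x, y, z, twist, gripper], ...]. A call has 1 to 8 rows; each row is the pose to reach, as a shift and turn from the pose commanded when the call began, along the tool's axes at that moment; what a row does not reach only later rows make up. A row lasts 1/8 s, in which the tool goes at most 62.5 mm and 10.7 degrees, less where a joint would pass 70% of its speed; a pose out of reach is approached as far as the arm can. A call with a gripper value outside its range is refused whole. The fingers move at their own pace and stop on an object; "force" is the grip in N (left out, the last holds). Time passes only in rows, so rows that repeat a pose let the fingers close. It gives the time, the measured TCP pose, the force, the opening and the grip force at its end, in the units of the state.
- monitor.sense(): the state, without advancing time (a new reading comes with each control period).
- get_image(name): name is "side" or "top" or "wrist"; returns the picture (480x640x3 uint8, blue, green, red); there is no depth.
- camera_params(name): a dict with "intrinsics" (3x3 intrinsics, pixels), "camera_from_world" (4x4, takes a point from world to camera coordinates). Camera axes: x right, y up, looking along -z (the intrinsics and any distortion apply to the point x, -y, -z); pixel columns grow to the right and rows downward; lengths in mm; the calibration is good to about 2 mm. A picture is of the moment at which its call begins: read the wrist's pose just before it. camera_params takes no time and is no camera call; for the wrist camera it gives the pose at the moment of the call.
- manip.job_done(): hands the job in; it is judged then, once.
The state is a dict: "clock": time; "joint_pos": joint angles; "joint_vel": joint speeds; "effort": joint torques, N m; "position": TCP position; "eef_rot": TCP orientation; "force": force on the tool from outside, world axes, zero at the start; "moment": the same for the moment, N m; "width": finger opening in mm; "finger_force": force on a finger pad.
Only numpy, scipy, OpenCV 4.12 (cv2) and the standard library are available. Lean on these libraries where they do the work, as an engineer would, in place of code of your own. Each camera call takes 0.05 s, during which the arm holds its last target. There are 200 camera calls.

## Task

The spice mill's fineness dial is set but its brass lock ring is loose. Gently drop the red-handled locking pin from its stand all the way through the eye of the dial's arm into the hole of the lug below, so that the dial is held still, and let go of it; then turn the knurled ring clockwise (seen from above) until it comes firmly up against its washer and snug it to about 1 N m, without forcing it or losing the dial's setting. Leave the pin in, and leave the jars, cup, timer and tin where they stand.

Things in the scene. Friction and masses are not known exactly. Their poses are not given: they have to be found in the camera images.
- mill: grey cast spice mill, fixed to the worktop, round body 86 mm across (foot 100 mm) with a narrow 38 mm neck from 68 to 88 mm high; origin at the centre of its underside, z up; its steel lug (32 x 32 mm, top 110 mm above the worktop) stands on a post 110 mm from the axis on the mill's -x side
- lug_hole (a point): centre of the mouth of the lug's hole, in the lug's top face 110 mm above the worktop; the hole is round, 14 mm wide, 21 mm deep, straight down
- barrel_eye (a point): centre of the upper mouth of the eye at the end of the dial barrel's steel arm, 122 mm above the worktop, 110 mm from the mill's axis; a round 14 mm through hole in a 28 x 28 x 10 mm plate that lies 2 mm above the lug; at the start it is within about 1.5 mm of straight above the lug hole
- dial_barrel (a joint): angle of the dial barrel (steel sleeve with a black cap 40 mm wide, top at 130 mm, and a 14 mm wide arm at 112 to 122 mm that crosses above the ring and ends in the eye), clockwise from above positive, 0 = its setting. It turns with 0.12 N m of friction
- lock_ring: brass knurled lock ring, 52 mm across, 21 mm high (89 to 110 mm above the worktop), centred on the mill's axis under the arm; origin at its centre half-way up, z up, x towards a small white dash on its top. Turned clockwise it meets its wave washer after 0.55 to 1.1 rad, where its x axis is within 0.38 rad of the mill's, never at the same place. From above it can be gripped on any two opposite sides clear of the arm
- dial_axis (a point): point on the mill's axis, in the top face of the dial's arm, 122 mm above the worktop. The ring turns on the barrel with 0.28 N m of friction, so it drags an unheld barrel with it; on the washer the torque grows by 32 N m per rad. All this torque goes through the arm into the pin (1 N m makes about 15 N of contact force there, as the pin also tilts a little)
- locking_pin: loose steel pin, 70 mm tall, 60 g, with a red ribbed handle; origin at the centre of its tip, z up along the pin; shank 12 mm across from the tip to 30 mm, tapered to 6 mm over the last 7 mm; a 24 mm collar from 30 to 34 mm, which rests on the arm when the pin is fully in (tip then 18 mm below the lug's top); handle 22 mm across from 34 to 70 mm
- pin_grip (a point): point on the pin's axis in the middle of its red handle, 56 mm above the tip
- pin_tip (a point): centre of the pin's tip
- pin_stand: grey plastic block 50 x 50 x 36 mm, fixed, in whose 14 mm wide hole the pin stands upright at the start, its collar on the block's top; origin at the centre of its underside
- red_tin: bystander: red food tin, 75 mm across, 110 mm high; origin at its underside
- timer: bystander: white kitchen timer with a red dial, 62 mm across, 44 mm high; origin at its underside
- green_jar: bystander: spice jar with a green cap, 46 mm across, 106 mm high; origin at its underside
- brown_jar: bystander: spice jar with a dark brown cap, 44 mm across, 105 mm high; origin at its underside
- cup: bystander: white melamine cup, 74 mm across, 64 mm high; origin at its underside
Things that resemble listed ones, but are neither listed nor needed, are in the scene too. Leave any green look-alike of the locking_pin alone.

How it is judged (in metres and radians):
On the way, in this order (a step that is already met when the one before it is completed fails the run):
1. the pin is fully through the arm's eye in the lug hole, and let go (z of pin_tip in the frame of lug_hole below -0.013 m and horizontal distance between pin_tip and lug_hole below 0.005 m and contact force between the fingers and locking_pin below 0.3 N), for 0.2 s.
2. the ring is home and snugged: the gripped ring loads the arm against the pin with more than 8 N (about 0.55 N m) (angle between the x axis of lock_ring and the x axis of mill, either way round below 0.47 rad and contact force between locking_pin and dial_barrel above 8 N and contact force between the fingers and lock_ring above 2 N and z of pin_tip in the frame of lug_hole below -0.013 m and horizontal distance between pin_tip and lug_hole below 0.005 m), for 0.1 s.
At the end, for the whole second after the job is handed in: the pin stands at rest fully in the eye and lug hole (tip at least 13 mm below the lug's top, within 5 mm of the hole's axis), the ring is home (snugged in step 2, and its x axis still within 0.47 rad of the mill's), and the dial is within 0.05 rad of its setting (z of pin_tip in the frame of lug_hole below -0.013 m and horizontal distance between pin_tip and lug_hole below 0.005 m and angle between the x axis of lock_ring and the x axis of mill, either way round below 0.47 rad and value of joint dial_barrel between -0.05 and 0.05 rad and linear speed of locking_pin below 0.02 m/s); the robot touches nothing.
It fails at once if the ring is forced beyond about 1.6 N m: with the pin let go, the arm presses on it with more than 24 N (contact force between locking_pin and dial_barrel above 24 N and contact force between the fingers and locking_pin below 0.3 N).
It fails at once if the pin is rammed onto the arm with more than 35 N (contact force between locking_pin and dial_barrel above 35 N).
It fails at once if the dial is turned more than 0.1 rad off its setting (value of joint dial_barrel above 0.1 rad or value of joint dial_barrel below -0.1 rad).
It fails at once if a bystander is moved more than 40 mm (distance of any of red_tin, timer, green_jar, brown_jar, cup from where it was at the start of the episode above 0.04 m).
It also fails if it takes over 64 s, if anything falls off the work surface, if the arm or the gripper's body presses on something with over 40 N, if the wrist force passes 120 N, or if a joint passes its speed limit or range.

## Working session

There is one attempt and no reset: what is moved stays moved. The work goes in short steps, Python scripts to look and compute and a tool call to move; the robot and the scene stay as the last step left them, time stands still between calls to the robot, and variables do not carry over. Pictures are saved under pics/ and viewed, at most 10 in all, crops included, and the job is handed in when it is done.

Besides the shell and the picture viewer there is one more tool, called after ">>>" in YAML: its name, and indented under it one key for each argument. jog_arm: Moves the arm, as the interface text tells. Its arguments: {"type":"object","properties":{"targets":{"type":"array"},"force":{"type":"number"}},"required":["targets"]}

```bash
mkdir -p pics; python3 - <<'E'
from station import monitor,get_image,camera_params
import cv2
s=monitor.sense();print(s)
for n in ["top","side","wrist"]:
    p=camera_params(n);im=get_image(n);cv2.imwrite(f"pics/{n}0.png",im);print(n,p)
E
```

```text
{'clock': 0.0, 'joint_pos': array([ 1.07630178e+00,  1.04663469e-01,  9.64642310e-02,  1.56391897e+00,
       -1.05230484e-05,  1.35310056e+00]), 'joint_vel': array([0.00196108, 0.00025548, 0.00216903, 0.00034355, 0.00050994,
       0.00061219]), 'effort': array([ 4.24722875e-04, -5.56923616e+01,  5.03656375e+01,  1.66165188e-02,
       -1.19713850e-04, -2.00727968e-08]), 'position': array([163.83716978, 576.9407643 , 303.14048047]), 'eef_rot': array([-4.33345488e-01, -3.11110575e+00,  1.95162334e-03]), 'force': array([-0.26343269,  0.29339534, -0.67875523]), 'moment': array([0.02982814, 0.01269161, 0.00012745]), 'finger_force': 0.0, 'width': 85.36670064266201}
top {'intrinsics': array([[463.55965827,   0.        , 320.29718816],
       [  0.        , 463.55965827, 239.05227511],
       [  0.        ,   0.        ,   1.        ]]), 'camera_from_world': array([[-2.37906774e-02, -9.99716871e-01, -4.25969389e-04,
         5.47875331e+01],
       [ 9.74792588e-01, -2.32920907e-02,  2.21893869e-01,
        -6.22239313e+02],
       [-2.21840966e-01,  4.86377366e-03,  9.75070730e-01,
      
[... 483 characters left out ...]
.10466635e-01, -6.17584330e-01,  6.70899945e-01,
        -1.05456907e+03],
       [ 0.00000000e+00,  0.00000000e+00,  0.00000000e+00,
         1.00000000e+00]])}
wrist {'intrinsics': array([[358.52126584,   0.        , 318.46975699],
       [  0.        , 358.52126584, 236.14797491],
       [  0.        ,   0.        ,   1.        ]]), 'camera_from_world': array([[ 2.71976018e-01,  9.62303707e-01, -7.88744853e-04,
        -5.99940245e+02],
       [-9.17763761e-01,  2.59141037e-01, -3.00924579e-01,
         3.88757630e+01],
       [-2.89376442e-01,  8.25681501e-02,  9.53647616e-01,
        -3.79629308e+02],
       [ 0.00000000e+00,  0.00000000e+00,  0.00000000e+00,
         1.00000000e+00]])}
```

View pics/top0.png

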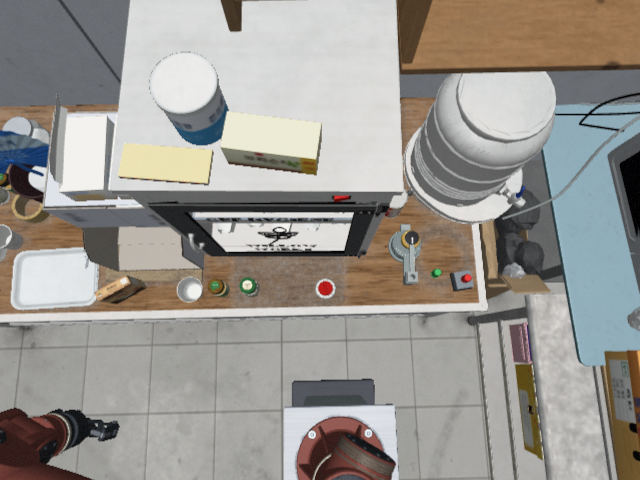

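View pics/side0.png

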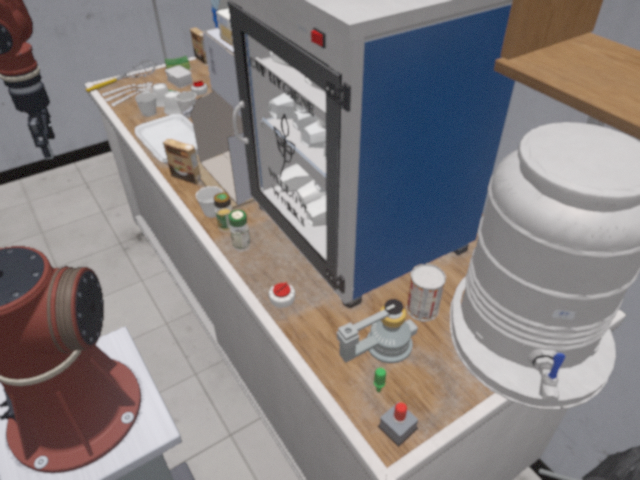

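Top view: pin near (467,278), mill cap (411,238), eye near (410,281), green look-alike at (437,272). Enlarging both views.

```bash
cat > h.py <<'E'
import numpy as np, cv2
from station import monitor,get_image,camera_params
def ray(p,uv):
    K=p["intrinsics"];T=p["camera_from_world"];R=T[:3,:3];c=-R.T@T[:3,3]
    d=np.linalg.inv(K)@[uv[0],uv[1],1];d=R.T@(d*[1,-1,-1]);return c,d
def atz(p,uv,z):
    c,d=ray(p,uv);return c+d*(z-c[2])/d[2]
def proj(p,X):
    q=p["camera_from_world"]@np.append(X,1);v=p["intrinsics"]@(q[:3]*[1,-1,-1]);return v[:2]/v[2]
def crop(im,x0,y0,w,h,k,name):
    c=cv2.resize(im[y0:y0+h,x0:x0+w],None,fx=k,fy=k,interpolation=cv2.INTER_CUBIC)
    cv2.imwrite(name,c);return c
E
python3 - <<'E'
from h import *
t=cv2.imread("pics/top0.png");s=cv2.imread("pics/side0.png")
a=crop(t,380,220,100,75,5.3333,"pics/a.png")
b=crop(s,330,290,100,155,2.58,"pics/b.png")
b=crop(s,320,290,120,160,3.333333,"pics/b.png")
h=533
a=a[:400];B=np.zeros((534,934,3),np.uint8)
B=np.zeros((534,800,3),np.uint8);B[:400,:400]=crop(t,385,225,100,75,4,"pics/a.png")[:400,:400][:300,:400] if 0 else cv2.resize(t[220:295,388:478],(400,333),interpolation=cv2.INTER_CUBIC)[:333] if 0 else 0
B[:333,:400]=cv2.resize(t[220:295,388:478],(400,333),interpolation=cv2.INTER_CUBIC);B[:533,400:]=cv2.resize(s[290:450,320:440],(400,533),interpolation=cv2.INTER_CUBIC)
cv2.imwrite("pics/c.png",B)
E
```

```text
(no output)
```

View pics/c.png

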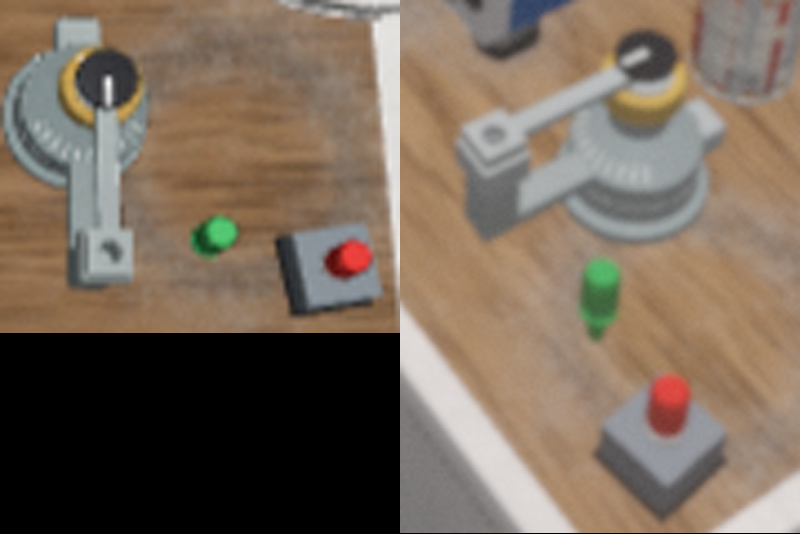

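Eye at top (413.2,276.5)/side (348.5,329.3); pin head top (467.9,276.7)/side (401.3,406.4); cap top (412.1,238)/side (393.5,306.5).

```bash
python3 - <<'E'
from h import *
pt,ps=camera_params("top"),camera_params("side")
def tri(a,b):
    A=[];y=[]
    for p,uv in((pt,a),(ps,b)):
        c,d=ray(p,uv);d/=np.linalg.norm(d);M=np.eye(3)-np.outer(d,d);A.append(M);y.append(M@c)
    return np.linalg.solve(sum(A),sum(y))
for n,a,b,z in(("eye",(413.2,276.5),(348.5,329.3),122),("pin",(467.9,276.7),(401.3,406.4),76),("cap",(412.1,238),(393.5,306.5),130)):
    print(n,atz(pt,a,z).round(1),atz(ps,b,z).round(1),tri(a,b).round(1))
from scipy.spatial.transform import Rotation as R
print(R.from_rotvec(monitor.sense()["eef_rot"]).as_matrix().round(3))
p=camera_params("wrist");T=p["camera_from_world"];print(-T[:3,:3].T@T[:3,3])
E
```

```text
eye [ 499.1 -214.4  122. ] [ 500.8 -209.8  122. ] [ 498.2 -213.2  127.4]
pin [ 501.2 -380.6   76. ] [ 499.8 -378.2   76. ] [ 499.9 -379.4   78.1]
cap [ 606.6 -217.1  130. ] [ 606. -218.  130.] [ 606.8 -217.3  128.9]
[[-0.962  0.273 -0.   ]
 [ 0.273  0.962 -0.001]
 [ 0.    -0.001 -1.   ]]
[ 89.00371989 598.6165833  373.36140604]
```

>>> jog_arm:
  targets:
    - [-0.368, -0.287, 0, 0, 50]
    - [-0.368, -0.287, 0, 0, 50]
    - [-0.368, -0.287, 0, 0, 50]
    - [-0.368, -0.287, 0, 0, 50]
    - [-0.368, -0.287, 0, 0, 50]
    - [-0.368, -0.287, 0, 0, 50]
    - [-0.368, -0.287, 0, 0, 50]
    - [-0.368, -0.287, 0, 0, 50]
  force: 40

```text
clock: 1.15
position: [440.8, 198.0, 303.6]
eef_rot: [-0.438, -3.111, 0.0]
force: [0.1, 0.1, 0.9]
width: 42.7
finger_force: 0.0
```

```bash
cat >> h.py <<'E'
from scipy.spatial.transform import Rotation as R
def rel(target):
    s=monitor.sense();return (R.from_rotvec(s["eef_rot"]).as_matrix().T@(np.array(target)-s["position"])).round(1)
def st():
    s=monitor.sense();m=R.from_rotvec(s["eef_rot"]).as_matrix()
    print(round(s["clock"],2),s["position"].round(1),"yawx",np.degrees(np.arctan2(m[1,0],m[0,0])).round(2),"z",m[:,2].round(3),"F",s["force"].round(1),"M",s["moment"].round(2),s["width"].round(1),s["finger_force"])
E
python3 -c "
from h import *
st();print(rel([500,-379,250]))"
```

```text
Traceback (most recent call last):
  File "h.py", line 18, in st
    print(round(s["clock"],2),s["position"].round(1),"yawx",np.degrees(np.arctan2(m[1,0],m[0,0])).round(2),"z",m[:,2].round(3),"F",s["force"].round(1),"M",s["moment"].round(2),s["width"].round(1),s["finger_force"])
                                                                                                                                                                                ^^^^^^^^^^^^^^^^
AttributeError: 'float' object has no attribute 'round'
```

>>> jog_arm:
  targets:
    - [-0.214, -0.539, 0.04, 0, 50]
    - [-0.214, -0.539, 0.04, 0, 50]
    - [-0.214, -0.539, 0.04, 0, 50]
    - [-0.214, -0.539, 0.04, 0, 50]
    - [-0.214, -0.539, 0.04, 0, 50]
    - [-0.214, -0.539, 0.04, 0, 50]
    - [-0.214, -0.539, 0.04, 0, 50]
    - [-0.214, -0.539, 0.04, 0, 50]

```text
clock: 2.15
position: [489.7, -297.9, 269.2]
eef_rot: [0.434, 3.111, 0.0]
force: [0.8, 0.1, 0.2]
width: 42.6
finger_force: 0.0
```

```bash
sed -i 's/s\["width"\].round(1)/round(s["width"],1)/' h.py
python3 -c "
from h import *
st();p=camera_params('wrist');np.save('w1.npy',p['camera_from_world']);im=get_image('wrist');cv2.imwrite('pics/w1.png',im)
print(rel([500,-379,200]),proj(p,[500,-379,76]),proj(p,[500,-212,122]),proj(p,[606,-217,130]))"
```

```text
2.15 [ 489.7 -297.9  269.2] yawx 164.12 z [ 0.  0. -1.] F [0.8 0.1 0.2] M [-0.01 -0.06  0.05] 42.6 0.0
[-31.1 -68.8  66.9] [222.81314663 268.44256465] [452.85787545 229.91459312] [474.69935563 375.22713119]
```

View pics/w1.png

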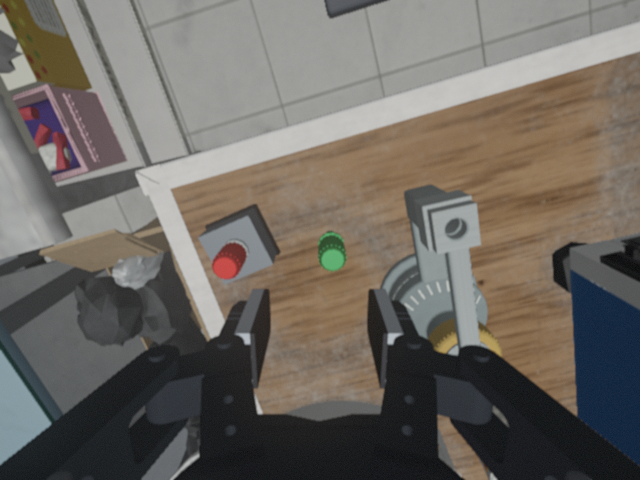

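Wrist view: pin head top at (226,265), eye mouth at (457,228), ring partly visible at (475,335).

```bash
python3 -c "
from h import *
p=camera_params('wrist')
print(atz(p,(226,265),76),atz(p,(457,228),122));st()
im=cv2.imread('pics/w1.png')
A=cv2.resize(im[210:310,180:280],(400,400),interpolation=cv2.INTER_CUBIC);B=cv2.resize(im[180:280,410:510],(400,400),interpolation=cv2.INTER_CUBIC)
cv2.imwrite('pics/d.png',np.hstack([A,B]))"
```

```text
[ 496.20565697 -381.41758287   76.        ] [ 498.17986149 -216.71939366  122.        ]
2.2 [ 489.3 -304.2  266.8] yawx 163.89 z [-0.001 -0.002 -1.   ] F [-5.  -3.7 -1.5] M [-0.22  0.3   0.02] 42.7 0.0
```

View pics/d.png

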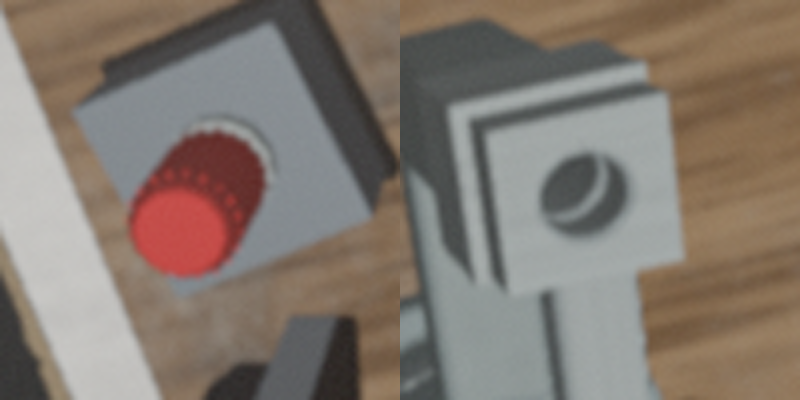

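>>> jog_arm:
  targets:
    - [-0.03, -0.066, 0.06, 0, 60]
    - [-0.03, -0.066, 0.06, 0, 60]
    - [-0.03, -0.066, 0.06, 0, 60]
    - [-0.03, -0.066, 0.06, 0, 60]
    - [-0.03, -0.066, 0.06, 0, 60]

```text
clock: 2.82
position: [501.2, -366.8, 210.9]
eef_rot: [0.432, 3.11, -0.002]
force: [0.1, 0.0, 1.3]
width: 50.7
finger_force: 0.0
```

```bash
python3 -c "
from h import *
st();p=camera_params('wrist');im=get_image('wrist');cv2.imwrite('pics/w2.png',im)
st();print(rel([500,-379,116]),proj(p,[500,-379,76]))
import cv2
hsv=cv2.cvtColor(im,cv2.COLOR_BGR2HSV);m=((hsv[...,0]<8)|(hsv[...,0]>172))&(hsv[...,1]>140)&(hsv[...,2]>170)
n,l,S,C=cv2.connectedComponentsWithStats(m.astype('uint8'))
for i in range(1,n):
  if S[i,4]>60: print(S[i],C[i],atz(p,C[i],76))
w=camera_params('wrist');w['camera_from_world']=np.load('w1.npy');print(atz(w,(225,267.5),76),atz(w,(456,228.5),122))
"
```

```text
2.83 [ 501.2 -366.8  210.9] yawx 164.2 z [ 0.001 -0.001 -1.   ] F [0.1 0.  1.3] M [ 0.   -0.02 -0.02] 50.7 0.0
2.88 [ 501.2 -366.9  210.8] yawx 164.2 z [ 0.001 -0.001 -1.   ] F [-0.5 -0.1  0. ] M [-0.04  0.05  0.01] 50.8 0.0
[ -2.  -11.9  94.8] [298.1923503  259.78001066]
[286 245  29  28 638] [300.12068966 258.89028213] [ 499.76089098 -377.69699619   76.        ]
[ 499.714311   -377.05307858   76.        ] [ 499.61569439 -209.93894418  122.        ]
```

View pics/w2.png

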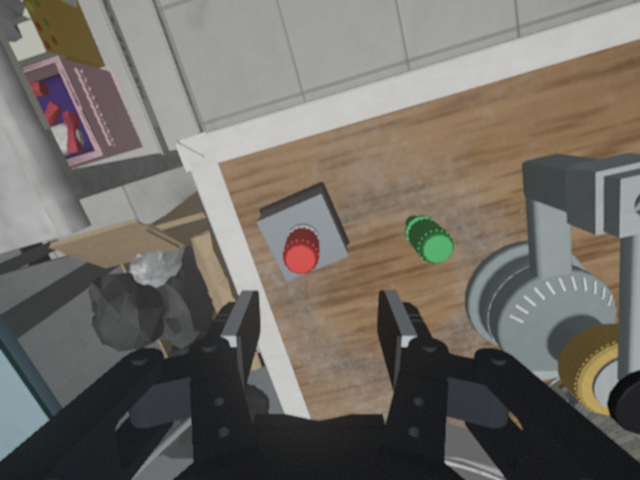

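Pin head at (301,258) → (499.8,−377.7), consistent with the other cameras. Descend around it and grip.

>>> jog_arm:
  targets:
    - [-0.002, -0.011, 0.03, 0, 60]
    - [-0.002, -0.011, 0.06, 0, 60]
    - [-0.002, -0.011, 0.093, 0, 60]
    - [-0.002, -0.011, 0.093, 0, 60]
    - [-0.002, -0.011, 0.093, 0, 60]
    - [-0.002, -0.011, 0.093, 0, 60]

```text
clock: 3.62
position: [500.4, -379.2, 118.6]
eef_rot: [0.433, 3.109, -0.003]
force: [-0.2, 0.8, 0.0]
width: 51.8
finger_force: 0.0
```

>>> jog_arm:
  targets:
    - [0, 0, 0, 0, 10]
    - [0, 0, 0, 0, 10]
    - [0, 0, 0, 0, 10]
    - [0, 0, 0, 0, 10]
    - [0, 0, 0, 0, 10]
    - [0, 0, 0, 0, 10]
  force: 30

```text
clock: 4.38
position: [499.9, -378.8, 117.3]
eef_rot: [0.433, 3.111, -0.001]
force: [0.1, 0.6, 6.4]
width: 21.1
finger_force: 29.4
```

```bash
python3 -c "
from h import *
st()"
```

```text
4.38 [ 499.9 -378.8  117.3] yawx 164.14 z [ 0.001 -0.001 -1.   ] F [0.1 0.6 6.4] M [0.16 0.16 0.03] 21.1 29.43524861591868
```

>>> jog_arm:
  targets:
    - [0, 0, -0.05, 0, 10]
    - [0, 0, -0.1, 0, 10]
    - [0, 0, -0.135, 0, 10]
    - [0.02, 0.06, -0.135, 0, 10]
    - [0.038, 0.12, -0.135, 0, 10]
    - [0.038, 0.132, -0.135, 0, 10]
    - [0.038, 0.132, -0.135, 0, 10]
    - [0.038, 0.132, -0.135, 0, 10]

```text
clock: 5.38
position: [499.2, -242.4, 251.3]
eef_rot: [0.435, 3.111, -0.0]
force: [0.1, -0.2, -0.5]
width: 20.6
finger_force: 30.4
```

>>> jog_arm:
  targets:
    - [0, 0, 0, 0, 10]
    - [0, 0, 0, 0, 10]

```text
clock: 5.62
position: [499.0, -242.0, 251.3]
eef_rot: [-0.435, -3.111, -0.0]
force: [0.7, -0.6, -0.8]
width: 21.1
finger_force: 30.4
```

```bash
python3 -c "
from h import *
st();p=camera_params('wrist');im=get_image('wrist');cv2.imwrite('pics/w3.png',im)
np.save('w3.npy',p['camera_from_world'])
st();e=proj(p,[500,-211,122]);print(e,proj(p,[606.5,-217.5,110]))
u,v=[int(k) for k in e];print(u-50,v-50)
A=cv2.resize(im[v-50:v+50,u-50:u+50],(400,400),interpolation=cv2.INTER_CUBIC)
B=cv2.resize(im,(400,300),interpolation=cv2.INTER_AREA)
o=np.zeros((400,800,3),np.uint8);o[:,:400]=A;o[:300,400:]=B;cv2.imwrite('pics/e.png',o)"
```

```text
5.62 [ 499.  -242.   251.3] yawx 164.08 z [-0.  0. -1.] F [ 0.7 -0.6 -0.8] M [-0.   -0.    0.11] 21.1 30.41320712742163
5.67 [ 499.  -241.8  251.3] yawx 164.09 z [-0.  0. -1.] F [-0.6 -0.2 -1.8] M [-0.01  0.03 -0.03] 20.9 30.413222132774536
[368.70878327 248.29324679] [392.44000248 381.38180137]
318 198
```

View pics/e.png

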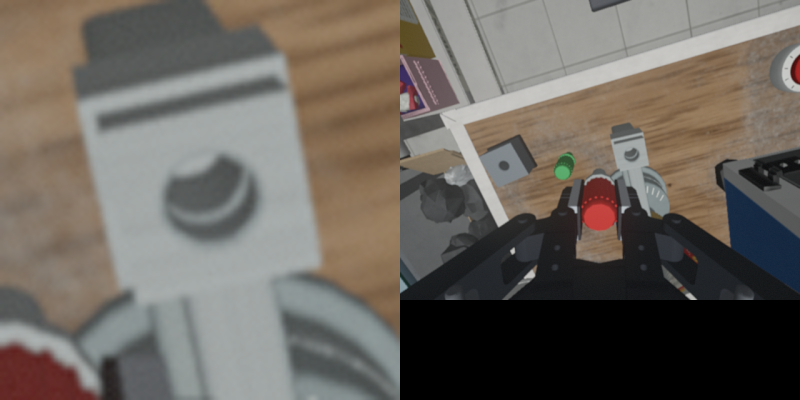

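Eye mouth seen at (370.8,246.8), red head top centre just below the fingers; stand empty, so the pin is held.

```bash
python3 -c "
from h import *
p=camera_params('wrist');p['camera_from_world']=np.load('w3.npy');im=cv2.imread('pics/w3.png')
print('eye',atz(p,(370.75,246.75),122))
hsv=cv2.cvtColor(im,cv2.COLOR_BGR2HSV);m=((hsv[...,0]<8)|(hsv[...,0]>172))&(hsv[...,1]>140)&(hsv[...,2]>170)
m[:,:250]=0
n,l,S,C=cv2.connectedComponentsWithStats(m.astype('uint8'))
for i in range(1,n):
  if S[i,4]>200:
    print(S[i],C[i],atz(p,C[i],210));c=S[i][:2]+S[i][2:4]/2-.5
    print('bbox ctr',atz(p,c,210))
print(rel([500,-211,251]))
"
```

```text
eye [ 499.39105606 -209.62043055  122.        ]
[ 294  326   50   43 1634] [318.67992656 347.35924113] [ 498.48081128 -241.31795852  210.        ]
bbox ctr [ 498.31810385 -241.3392926   210.        ]
[ 7.5 29.9  0.3]
```

>>> jog_arm:
  targets:
    - [0.0077, 0.0305, 0, 0, 10]
    - [0.0077, 0.0305, 0, 0, 10]
    - [0.0077, 0.0305, 0, 0, 10]
    - [0.0077, 0.0305, 0.008, 0, 10]
    - [0.0077, 0.0305, 0.012, 0, 10]
    - [0.0077, 0.0305, 0.012, 0, 10]

```text
clock: 6.42
position: [499.8, -209.8, 238.7]
eef_rot: [-0.434, -3.11, -0.001]
force: [0.1, -0.2, -1.5]
width: 21.1
finger_force: 30.4
```

>>> jog_arm:
  targets:
    - [0, 0, 0.003, 0, 10]
    - [0, 0, 0.006, 0, 10]
    - [0, 0, 0.009, 0, 10]
    - [0, 0, 0.011, 0, 10]
    - [0, 0, 0.011, 0, 10]

```text
clock: 7.05
position: [500.0, -209.7, 228.3]
eef_rot: [-0.433, -3.111, -0.0]
force: [-0.2, -0.1, 0.3]
width: 20.7
finger_force: 30.4
```

```bash
python3 -c "
from h import *
st()"
```

```text
7.05 [ 500.  -209.7  228.3] yawx 164.14 z [-0.  0. -1.] F [-0.2 -0.1  0.3] M [ 0.06 -0.01 -0.02] 20.7 30.4113378180773
```

>>> jog_arm:
  targets:
    - [0, -0.0005, 0.002, 0, 10]
    - [0, -0.0005, 0.004, 0, 10]
    - [0, -0.0005, 0.006, 0, 10]
    - [0, -0.0005, 0.007, 0, 10]

```text
clock: 7.55
position: [499.9, -210.2, 221.3]
eef_rot: [-0.433, -3.111, -0.0]
force: [0.6, -0.3, -0.9]
width: 20.9
finger_force: 30.4
```

>>> jog_arm:
  targets:
    - [0, 0, 0.002, 0, 10]
    - [0, 0, 0.004, 0, 10]
    - [0, 0, 0.006, 0, 10]
    - [0, 0, 0.006, 0, 10]

```text
clock: 8.05
position: [499.9, -210.1, 215.2]
eef_rot: [-0.433, -3.111, -0.0]
force: [-0.8, -0.0, -0.9]
width: 20.9
finger_force: 30.4
```

```bash
python3 -c "
from h import *
st()"
```

```text
8.05 [ 499.9 -210.1  215.2] yawx 164.14 z [-0.  0. -1.] F [-0.8 -0.  -0.9] M [ 0.03 -0.01  0.02] 20.9 30.41090935788816
```

>>> jog_arm:
  targets:
    - [0, 0, 0.002, 0, 10]
    - [0, 0, 0.004, 0, 10]
    - [0, 0, 0.006, 0, 10]
    - [0, 0, 0.008, 0, 10]
    - [0, 0, 0.0095, 0, 10]
    - [0, 0, 0.0105, 0, 10]
    - [0, 0, 0.0105, 0, 10]

```text
clock: 8.93
position: [499.9, -210.2, 204.9]
eef_rot: [-0.433, -3.112, -0.0]
force: [0.5, -0.2, -0.8]
width: 20.9
finger_force: 30.4
```

```bash
python3 -c "
from h import *
st()"
```

```text
8.93 [ 499.9 -210.2  204.9] yawx 164.14 z [-0.  0. -1.] F [ 0.5 -0.2 -0.8] M [-0.06  0.05  0.03] 20.9 30.410281221556943
```

>>> jog_arm:
  targets:
    - [0, 0, 0, 0, 60]
    - [0, 0, 0, 0, 60]
    - [0, 0, 0, 0, 60]
    - [0, 0, 0, 0, 60]
    - [0, 0, 0, 0, 60]
    - [0, 0, -0.03, 0, 60]
    - [0, 0, -0.06, 0, 60]
    - [0, 0, -0.06, 0, 60]

```text
clock: 9.93
position: [500.8, -210.8, 267.6]
eef_rot: [0.433, 3.108, -0.003]
force: [0.3, -0.8, -0.8]
width: 51.2
finger_force: 0.0
```

```bash
python3 -c "
from h import *
st();p=camera_params('wrist');im=get_image('wrist')
B=cv2.resize(im,(800,600),interpolation=cv2.INTER_CUBIC)
cv2.imwrite('pics/f.png',B);cv2.imwrite('pics/w4.png',im);np.save('w4.npy',p['camera_from_world'])
print(proj(p,[500,-210.3,162]),proj(p,[606.5,-217.5,130]),proj(p,[606.5,-217.5,110]))
print(rel([606,-217,220]))"
```

```text
9.93 [ 500.8 -210.8  267.6] yawx 164.14 z [ 0.003 -0.002 -1.   ] F [ 0.3 -0.8 -0.8] M [-0.04  0.06 -0.03] 51.2 0.0
[318.49069415 274.05413092] [349.77530142 391.9309006 ] [347.60889285 372.97625923]
[-103.3   22.6   46.1]
```

View pics/f.png

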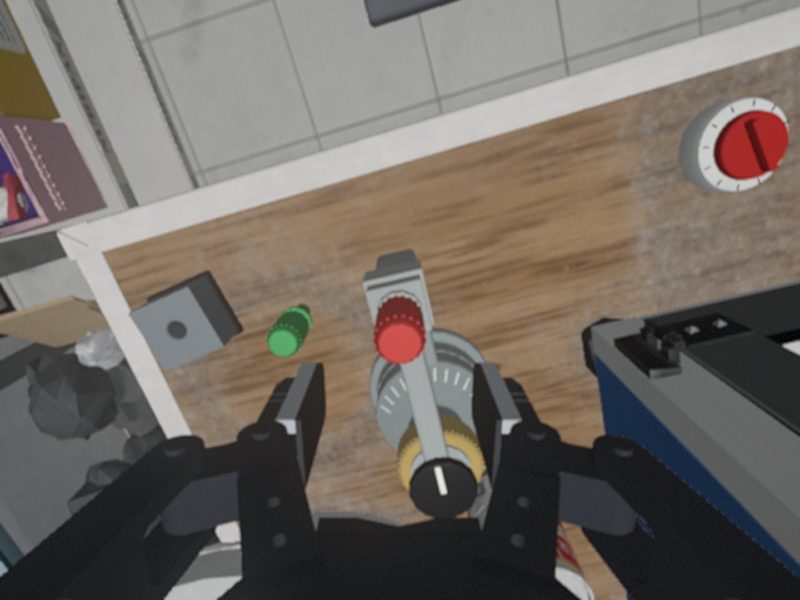

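```bash
python3 -c "
from h import *
w=camera_params('wrist');w['camera_from_world']=np.load('w4.npy');s=camera_params('side');t=camera_params('top')
print('pin',atz(w,(320,273),162),'cap',atz(w,(354.4,389.6),130))
print('oven foot',atz(w,(468,280),0),'side',atz(s,(350,302),0),atz(s,(462,252),0),'top roof corner r',[atz(t,(402,192),z).round() for z in(300,400,500,600)])
print('tin',atz(s,(428,272),110))
print('disp rim: top',[atz(t,(460,218),z).round() for z in(0,150,300,400)],'side',[atz(s,(530,392),z).round() for z in(0,150,300,400)])
st()"
```

```text
pin [ 499.63224395 -209.36331641  162.        ] cap [ 605.44280372 -213.87583506  130.        ]
oven foot [616.79090502 -83.79278562   0.        ] side [ 6.10516185e+02 -6.75528218e+01 -1.13686838e-13] [951.92792312 -89.07209745   0.        ] top roof corner r [array([ 686., -165.,  300.]), array([ 653., -145.,  400.]), array([ 619., -126.,  500.]), array([ 586., -107.,  600.])]
tin [ 744.92624831 -169.45636991  110.        ]
disp rim: top [array([ 696., -398.,    0.]), array([ 656., -350.,  150.]), array([ 616., -302.,  300.]), array([ 589., -271.,  400.])] side [array([ 772., -466.,    0.]), array([ 665., -509.,  150.]), array([ 559., -552.,  300.]), array([ 487., -581.,  400.])]
9.97 [ 500.4 -210.5  265.9] yawx 164.14 z [ 0.002 -0.001 -1.   ] F [-0.2 -0.8 -0.4] M [-0.   -0.05 -0.02] 51.6 0.0
```

Pin head now at (320,273), low over the eye as predicted for fully in. Move above the mill's axis with a counter-clockwise pre-twist.

>>> jog_arm:
  targets:
    - [-0.05, 0.012, 0, -9, 100]
    - [-0.103, 0.0243, 0, -19, 100]
    - [-0.103, 0.0243, 0, -29, 100]
    - [-0.103, 0.0243, 0.01, -38, 100]
    - [-0.103, 0.0243, 0.03, -47, 100]
    - [-0.103, 0.0243, 0.03, -47, 100]
    - [-0.103, 0.0243, 0.03, -47, 100]
    - [-0.103, 0.0243, 0.03, -47, 100]

```text
clock: 10.98
position: [605.9, -215.1, 235.9]
eef_rot: [-0.84, 3.026, -0.001]
force: [-0.2, 0.6, 0.6]
width: 85.1
finger_force: 0.0
```

```bash
python3 -c "
from h import *
st();p=camera_params('wrist');im=get_image('wrist')
cv2.imwrite('pics/w5.png',im);np.save('w5.npy',p['camera_from_world'])
B=np.zeros((480,800,3),np.uint8)
c=proj(p,[606.5,-215.5,130]);u,v=[int(k) for k in c];u0,v0=u-60,min(v-60,360);print(u0,v0,c,proj(p,[500,-210.4,162]))
B[:,:480]=cv2.resize(im[v0:v0+120,u0:u0+120],(480,480),interpolation=cv2.INTER_CUBIC);B[:240,480:]=cv2.resize(im,(320,240),interpolation=cv2.INTER_AREA)
cv2.imwrite('pics/g.png',B)
print(monitor.sense()['joint_pos'].round(2))"
```

```text
10.97 [ 605.9 -215.1  235.9] yawx -148.97 z [ 0.001 -0.001 -1.   ] F [-0.2  0.6  0.6] M [ 0.02  0.01 -0.03] 85.1 0.0
255 215 [315.80376953 275.79370231] [473.7001645   92.63642183]
[-0.54  0.23  0.11  1.45  0.   -1.09]
```

View pics/g.png

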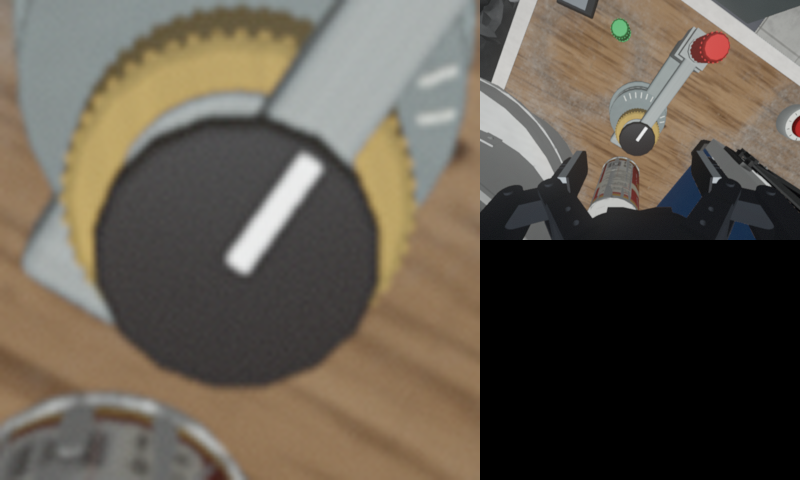

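Cap centre at (314.5,277.5), within ~1 mm of prediction; arm is clear between the open fingers. Descend on the ring.

>>> jog_arm:
  targets:
    - [-0.0005, -0.0013, 0.03, 0, 100]
    - [-0.0005, -0.0013, 0.06, 0, 100]
    - [-0.0005, -0.0013, 0.075, 0, 100]
    - [-0.0005, -0.0013, 0.081, 0, 100]
    - [-0.0005, -0.0013, 0.081, 0, 100]
    - [-0.0005, -0.0013, 0.081, 0, 100]

```text
clock: 11.78
position: [607.3, -216.2, 155.3]
eef_rot: [-0.843, 3.025, -0.002]
force: [-0.1, -0.4, -0.5]
width: 85.2
finger_force: 0.0
```

>>> jog_arm:
  targets:
    - [0, 0, 0, 0, 55]
    - [0, 0, 0, 0, 55]
    - [0, 0, 0, 0, 50]
    - [0, 0, 0, 0, 50]
    - [0, 0, 0, 0, 50]
    - [0, 0, 0, 0, 50]
  force: 40

```text
clock: 12.52
position: [607.6, -216.9, 155.2]
eef_rot: [-0.842, 3.025, -0.005]
force: [2.6, -5.1, 3.8]
width: 50.5
finger_force: 42.8
```

```bash
python3 -c "
from h import *
st()"
```

```text
12.53 [ 607.6 -216.9  155.2] yawx -148.89 z [ 0.002 -0.002 -1.   ] F [ 2.6 -5.1  3.8] M [-1.14 -0.59 -0.05] 50.5 42.794022099114954
```

>>> jog_arm:
  targets:
    - [0, -0.0006, 0, 0, 45]
    - [0, -0.0006, 0, 0, 45]
    - [0, -0.0006, 0, 4, 45]
    - [0, -0.0006, 0, 9, 45]
    - [0, -0.0006, 0, 14, 45]
    - [0, -0.0006, 0, 19, 45]
    - [0, -0.0006, 0, 24, 45]
    - [0, -0.0006, 0, 24, 45]
  force: 80

```text
clock: 13.52
position: [607.3, -216.1, 155.3]
eef_rot: [-0.194, 3.135, -0.0]
force: [-0.6, 1.6, 9.7]
width: 50.0
finger_force: 82.0
```

```bash
python3 -c "
from h import *
st()"
```

```text
13.53 [ 607.3 -216.1  155.3] yawx -172.9 z [ 0.001  0.    -1.   ] F [-0.6  1.6  9.7] M [0.17 0.35 0.06] 50.0 81.96071386802942
```

>>> jog_arm:
  targets:
    - [0, 0, 0, 3, 45]
    - [0, 0, 0, 6, 45]
    - [0, 0, 0, 8, 45]

```text
clock: 13.9
position: [607.3, -215.8, 155.3]
eef_rot: [0.024, 3.141, 0.001]
force: [-2.5, 4.3, 10.5]
width: 49.8
finger_force: 82.0
```

```bash
python3 -c "
from h import *
st()"
```

```text
13.9 [ 607.3 -215.8  155.3] yawx 179.12 z [ 0.001  0.001 -1.   ] F [-2.5  4.3 10.5] M [0.46 0.36 0.37] 49.8 81.99654663680121
```

>>> jog_arm:
  targets:
    - [0, 0, 0, 1, 45]
    - [0, 0, 0, 2, 45]

```text
clock: 14.15
position: [607.3, -215.7, 155.3]
eef_rot: [0.077, 3.14, 0.001]
force: [-2.1, 4.3, 9.8]
width: 49.7
finger_force: 82.0
```

```bash
python3 -c "
from h import *
st()"
```

```text
14.15 [ 607.3 -215.7  155.3] yawx 177.17 z [ 0.001  0.001 -1.   ] F [-2.1  4.3  9.8] M [0.55 0.41 0.3 ] 49.7 82.01590531971306
```

>>> jog_arm:
  targets:
    - [0, 0, 0, 1, 45]
    - [0, 0, 0, 2, 45]

```text
clock: 14.4
position: [607.3, -215.6, 155.3]
eef_rot: [0.132, 3.138, 0.001]
force: [-1.5, 3.9, 9.7]
width: 49.7
finger_force: 82.0
```

```bash
python3 -c "
from h import *
st()"
```

```text
14.4 [ 607.3 -215.6  155.3] yawx 175.18 z [ 0.001  0.001 -1.   ] F [-1.5  3.9  9.7] M [0.62 0.4  0.28] 49.7 82.03353185439482
```

>>> jog_arm:
  targets:
    - [0, 0, 0, 1, 45]
    - [0, 0, 0, 2, 45]

```text
clock: 14.65
position: [607.3, -215.5, 155.3]
eef_rot: [0.187, 3.135, 0.002]
force: [-2.7, 5.0, 10.3]
width: 49.4
finger_force: 82.0
```

```bash
python3 -c "
from h import *
st()"
```

```text
14.65 [ 607.3 -215.5  155.3] yawx 173.18 z [ 0.001  0.001 -1.   ] F [-2.7  5.  10.3] M [0.7  0.39 0.31] 49.4 82.04842147417367
```

>>> jog_arm:
  targets:
    - [0, 0, 0, 1, 45]
    - [0, 0, 0, 2, 45]

```text
clock: 14.9
position: [607.3, -215.4, 155.3]
eef_rot: [0.241, 3.131, 0.002]
force: [-2.6, 5.1, 10.7]
width: 49.5
finger_force: 82.1
```

```bash
python3 -c "
from h import *
st()"
```

```text
14.9 [ 607.3 -215.4  155.3] yawx 171.19 z [ 0.001  0.001 -1.   ] F [-2.6  5.1 10.7] M [0.75 0.41 0.28] 49.5 82.06092367647216
```

>>> jog_arm:
  targets:
    - [0, 0, 0, 1, 45]
    - [0, 0, 0, 2, 45]

```text
clock: 15.15
position: [607.4, -215.3, 155.3]
eef_rot: [0.296, 3.127, 0.002]
force: [-1.9, 5.7, 10.7]
width: 49.5
finger_force: 82.1
```

```bash
python3 -c "
from h import *
st()"
```

```text
15.15 [ 607.4 -215.3  155.3] yawx 169.19 z [ 0.001  0.001 -1.   ] F [-1.9  5.7 10.7] M [0.84 0.42 0.35] 49.5 82.07207674859092
```

>>> jog_arm:
  targets:
    - [0, -0.0005, 0, 1, 45]
    - [0, -0.0005, 0, 2, 45]

```text
clock: 15.4
position: [607.3, -215.3, 155.3]
eef_rot: [0.35, 3.121, 0.004]
force: [-0.9, 8.2, 12.1]
width: 49.7
finger_force: 82.2
```

```bash
python3 -c "
from h import *
st()"
```

```text
15.4 [ 607.3 -215.3  155.3] yawx 167.21 z [ 0.001  0.002 -1.   ] F [-0.9  8.2 12.1] M [1.37 0.28 0.34] 49.7 82.16437997063622
```

>>> jog_arm:
  targets:
    - [0, 0.0008, 0, 1, 45]
    - [0, 0.0012, 0, 2, 45]

```text
clock: 15.65
position: [607.5, -214.9, 155.3]
eef_rot: [0.405, 3.115, 0.001]
force: [-1.8, 2.3, 11.1]
width: 49.3
finger_force: 82.1
```

```bash
python3 -c "
from h import *
st()"
```

```text
15.65 [ 607.5 -214.9  155.3] yawx 165.18 z [ 0.001  0.001 -1.   ] F [-1.8  2.3 11.1] M [0.38 0.56 0.23] 49.3 82.05118926241994
```

>>> jog_arm:
  targets:
    - [0, 0, 0, 1, 45]
    - [0, 0, 0, 2, 45]

```text
clock: 15.9
position: [607.4, -214.9, 155.3]
eef_rot: [0.459, 3.107, 0.002]
force: [-2.0, 4.6, 11.3]
width: 49.5
finger_force: 82.0
```

```bash
python3 -c "
from h import *
st()"
```

```text
15.9 [ 607.4 -214.9  155.3] yawx 163.18 z [ 0.001  0.001 -1.   ] F [-2.   4.6 11.3] M [0.56 0.51 0.28] 49.5 82.02629579929635
```

>>> jog_arm:
  targets:
    - [0, 0, 0, 1, 45]
    - [0, 0, 0, 2, 45]

```text
clock: 16.15
position: [607.5, -214.8, 155.3]
eef_rot: [0.514, 3.099, 0.002]
force: [-2.1, 5.4, 10.7]
width: 49.9
finger_force: 82.0
```

```bash
python3 -c "
from h import *
st()"
```

```text
16.15 [ 607.5 -214.8  155.3] yawx 161.18 z [ 0.001  0.001 -1.   ] F [-2.1  5.4 10.7] M [0.68 0.46 0.28] 49.9 82.03110619448125
```

>>> jog_arm:
  targets:
    - [0, 0, 0, 1, 45]
    - [0, 0, 0, 2, 45]

```text
clock: 16.4
position: [607.5, -214.7, 155.3]
eef_rot: [0.567, 3.089, 0.002]
force: [-1.8, 5.5, 10.9]
width: 50.0
finger_force: 82.0
```

```bash
python3 -c "
from h import *
st()"
```

```text
16.4 [ 607.5 -214.7  155.3] yawx 159.18 z [ 0.001  0.001 -1.   ] F [-1.8  5.5 10.9] M [0.76 0.44 0.25] 50.0 82.02130019897595
```

>>> jog_arm:
  targets:
    - [0, 0, 0, 1, 45]
    - [0, 0, 0, 2, 45]

```text
clock: 16.65
position: [607.5, -214.6, 155.3]
eef_rot: [0.621, 3.079, 0.002]
force: [-1.8, 5.3, 10.1]
width: 49.6
finger_force: 82.0
```

```bash
python3 -c "
from h import *
st()"
```

```text
16.65 [ 607.5 -214.6  155.3] yawx 157.19 z [ 0.001  0.001 -1.   ] F [-1.8  5.3 10.1] M [0.86 0.46 0.29] 49.6 82.03719381708652
```

>>> jog_arm:
  targets:
    - [0, 0, 0, 1, 45]
    - [0, 0, 0, 2, 45]

```text
clock: 16.9
position: [607.6, -214.5, 155.3]
eef_rot: [0.675, 3.068, 0.003]
force: [-1.4, 5.6, 10.7]
width: 49.7
finger_force: 82.1
```

```bash
python3 -c "
from h import *
st()"
```

```text
16.9 [ 607.6 -214.5  155.3] yawx 155.2 z [ 0.001  0.001 -1.   ] F [-1.4  5.6 10.7] M [0.93 0.46 0.29] 49.7 82.05305597512051
```

>>> jog_arm:
  targets:
    - [0, 0.0005, 0, 1, 45]
    - [0, 0.0005, 0, 2, 45]

```text
clock: 17.15
position: [607.7, -214.4, 155.3]
eef_rot: [0.728, 3.056, 0.002]
force: [-1.9, 4.8, 11.1]
width: 49.6
finger_force: 82.1
```

```bash
python3 -c "
from h import *
st()"
```

```text
17.15 [ 607.7 -214.4  155.3] yawx 153.19 z [ 0.001  0.001 -1.   ] F [-1.9  4.8 11.1] M [0.7  0.58 0.54] 49.6 82.07799789961427
```

Torque rose to 0.54 N m: washer met. Small final steps.

>>> jog_arm:
  targets:
    - [0, 0, 0, 0.4, 45]
    - [0, 0, 0, 0.7, 45]
    - [0, 0, 0, 0.7, 45]
    - [0, 0, 0, 0.7, 45]

```text
clock: 17.65
position: [607.7, -214.4, 155.3]
eef_rot: [0.745, 3.051, 0.002]
force: [-1.6, 4.3, 11.0]
width: 49.5
finger_force: 82.1
```

```bash
python3 -c "
from h import *
st()"
```

```text
17.65 [ 607.7 -214.4  155.3] yawx 152.54 z [ 0.001  0.001 -1.   ] F [-1.6  4.3 11. ] M [0.6  0.53 0.64] 49.5 82.08550874143839
```

>>> jog_arm:
  targets:
    - [0, 0, 0, 0.4, 45]
    - [0, 0, 0, 0.7, 45]
    - [0, 0, 0, 0.7, 45]

```text
clock: 18.02
position: [607.7, -214.3, 155.3]
eef_rot: [0.764, 3.047, 0.002]
force: [-1.6, 3.4, 10.4]
width: 49.8
finger_force: 82.1
```

```bash
python3 -c "
from h import *
st()"
```

```text
18.02 [ 607.7 -214.3  155.3] yawx 151.85 z [ 0.001  0.001 -1.   ] F [-1.6  3.4 10.4] M [0.62 0.5  0.85] 49.8 82.08628804888576
```

>>> jog_arm:
  targets:
    - [0, 0, 0, 0.3, 45]
    - [0, 0, 0, 0.6, 45]
    - [0, 0, 0, 0.6, 45]
    - [0, 0, 0, 0.6, 45]

```text
clock: 18.52
position: [607.7, -214.3, 155.3]
eef_rot: [0.779, 3.043, 0.002]
force: [-1.8, 4.4, 10.3]
width: 49.8
finger_force: 82.1
```

```bash
python3 -c "
from h import *
st()"
```

```text
18.52 [ 607.7 -214.3  155.3] yawx 151.27 z [ 0.001  0.001 -1.   ] F [-1.8  4.4 10.3] M [0.6  0.54 0.98] 49.8 82.08438558038324
```

Snugged at 0.98 N m. Hold briefly, release, lift away.

>>> jog_arm:
  targets:
    - [0, 0, 0, 0, 45]
    - [0, 0, 0, 0, 45]
    - [0, 0, 0, 0, 100]
    - [0, 0, 0, 0, 100]
    - [0, 0, 0, 0, 100]
    - [0, 0, 0, 0, 100]
    - [0, 0, -0.02, 0, 100]
    - [0, 0, -0.05, 0, 100]

```text
clock: 19.52
position: [607.1, -215.0, 204.9]
eef_rot: [-0.783, -3.041, -0.001]
force: [-0.4, -0.6, 0.3]
width: 85.4
finger_force: 0.0
```

>>> jog_arm:
  targets:
    - [0, 0, -0.04, 0, 100]
    - [0, 0, -0.08, 0, 100]
    - [0.02, 0, -0.11, 0, 100]
    - [0.02, 0, -0.11, 0, 100]
    - [0.02, 0, -0.11, 0, 100]
    - [0.02, 0, -0.11, 0, 100]

```text
clock: 20.27
position: [589.8, -205.6, 312.9]
eef_rot: [-0.783, -3.041, -0.001]
force: [-0.8, 0.4, -1.0]
width: 85.5
finger_force: 0.0
```

```bash
python3 -c "
from h import *
st();p=camera_params('wrist');im=get_image('wrist')
cv2.imwrite('pics/w6.png',im);print(proj(p,[500,-210.4,162]),proj(p,[607.5,-215,130]))"
```

```text
20.27 [ 589.8 -205.6  312.9] yawx 151.14 z [-0.001  0.001 -1.   ] F [-0.8  0.4 -1. ] M [-0.04  0.06 -0.  ] 85.5 0.0
[237.4451248  126.21356709] [318.41441315 259.43896948]
```

View pics/w6.png

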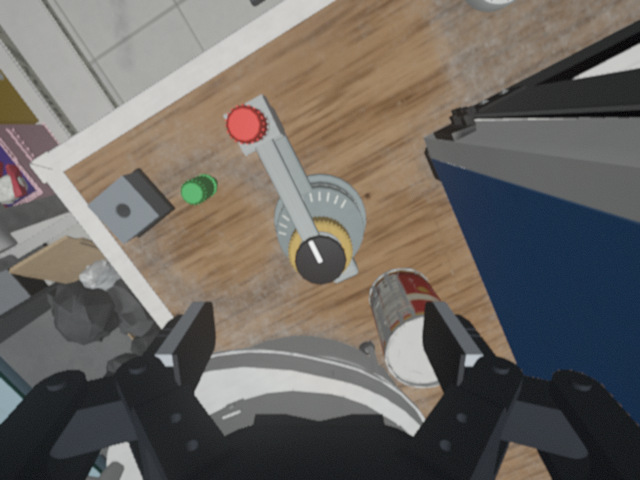

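Final view: pin upright in the eye (head at (247,124), leaning slightly under load as expected), arm still over the lug, ring snug under the cap (320,260), look-alike untouched. Handing in.

```bash
python3 -c "
from station import manip
print(manip.job_done())"
```

```text
the job is handed in; nothing more can be done
None
```

The job is handed in: the pin is through the eye into the lug and released, the ring is turned to its washer and snugged to 0.98 N m (measured), and the arm is clear, with about 20 s used; the final picture shows the pin leaning slightly, and its depth and the dial angle were not measured directly.

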